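# Pack the sampling caddy

### The arm

A 6-joint arm with a two-finger parallel gripper is mounted at the origin on a cart in front of the work surface, level with it; the furniture and walls round the work are solid. World frame = base frame: x ahead of the robot, y to its left, z up, the work surface at z = 0. Lengths are in m, angles in rad, forces in N, time in s.
With the tool pointing down it reaches from about 0.3 to 0.95 m from the base axis. Payload 3.1 kg.
Tool frame: the origin (TCP) lies midway between the tips of the shut fingers; the grasp point (between the pads) lies 19 mm behind it; z points along the fingers, y is the line along which they close (so a half turn about z gives the same grasp; the last joint's range is limited). The gripper opens to 85 mm and grips with 20 to 120 N. Pads are 22 mm wide; open, the fingers measure 114 mm over their backs; the gripper's body (76 mm by 85 mm) begins 54 mm behind the grasp point. The pads swing forward as they close: fully open they stand 13 mm farther back than shut.
Start: joints at [-0.07, 0.308, 1.634, -0, 1.2, -0.07], TCP at [0.625, -0, 0.231] pointing down, gripper open.
Joint ranges: [-3.06, 3.06], [-0.79, 1.96], [0.05, 2.63], [-1.19, 4.34], [0.05, 2.64], [-2.94, 2.94]. Speed limits (rad/s): [2.79, 2.79, 3.14, 3.14, 3.14, 3.14].

### API

Orientations are given as a 3x3 rotation matrix whose columns are the frame's x, y, z axes.
In Python, from cell import robot gives the robot as it stands.
- The arm moves only by the tool drive_tool, never from a script. Its argument "steps" is a list of rows, each an object with "twist": the turn, a rotation vector about the tool's x, y, z in degrees, a list of three; "slide": the shift along the tool's x, y, z in cm, a list of three; "fingers": the opening, from 0 (shut) to 1 (fully open). In form: [{"twist": [rx, ry, rz], "slide": [dx, dy, dz], "fingers": fingers}, ...]. A call has exactly 8 rows; each row is the pose to reach, as a shift and turn from the pose commanded when the call began, along the tool's axes at that moment; what a row does not reach only later rows make up. A row lasts 1/8 s, in which the tool goes at most 62.5 mm and 10.7 degrees, less where a joint would pass 70% of its speed; a pose out of reach is approached as far as the arm can. A call with a gripper value outside its range is refused whole. The fingers move at their own pace and stop on an object; the grip force is fixed at half the most. Time passes only in rows, so rows that repeat a pose let the fingers close, or fill a call up. It gives the time, the measured TCP pose, the force, the opening and the grip force at its end, in the units of the state.
- robot.state(): the state, without advancing time (a new reading comes with each control period).
- robot.capture(name): name is "scene" or "side" or "wrist"; returns the picture (384x512x3 uint8, red, green, blue); there is no depth.
- robot.calibration(name): a dict with "mtx" (3x3 intrinsics, pixels), "world_to_cam" (4x4, takes a point from world to camera coordinates). Camera axes: x right, y up, looking along -z (the intrinsics and any distortion apply to the point x, -y, -z); pixel columns grow to the right and rows downward; lengths in m; the calibration is good to about 2 mm. A picture is of the moment at which its call begins: read the wrist's pose just before it. calibration takes no time and is no camera call; for the wrist camera it gives the pose at the moment of the call.
- robot.hand_in(): hands the job in; it is judged then, once.
Trained networks look in the newest picture that a camera, given by its name, has taken for a name from the list of things; names that differ only in an ending like _2 or _b are one class to them, and where a whole thing is asked for, a point or a joint stands for the part that bears it (a point fixed in the world has none). Each returns a list of dicts, best first, with "score" (0 to 1); they miss things now and then, are a little off and sometimes report something else, mostly with a low value. They report only what shows in the picture. A call takes as long as a camera call.
- robot.look_for(camera, name): "at" ([x, y, z] in m, in the coordinates of the camera as it stood for that picture, good to about 4 mm: the middle of the surface that is visible of it).
- robot.spot_point(camera, name): "at" ([x, y, z] in m, in the coordinates of the camera as it stood for that picture, good to about 4 mm: a listed point, or the origin of a listed thing).
The state is a dict: "time": time; "joint_pos": joint angles; "joint_vel": joint speeds; "joint_efforts": joint torques, N m; "ee_pos": TCP position; "ee_rot": TCP orientation; "contact_force": force on the tool from outside, world axes, zero at the start; "wrist_torque": the same for the moment, N m; "finger_gap": finger opening in m; "finger_force": force on a finger pad.
Only numpy, scipy, OpenCV 4.12 (cv2) and the standard library are available. Lean on these libraries where they do the work, as an engineer would, in place of code of your own. Each camera call takes 0.05 s, during which the arm holds its last target. There are 200 camera calls.

### The job

Pack the caddy for the sampling round: stand the two tall capped bottles in the two large round wells (either one in either), the slim capped bottle in the small round well and the stack of petri dishes in the square shallow recess, each upright on the floor of its holder. The bottle without a cap and the single petri dish do not go along: leave them standing where they are.

Things in the scene. Friction and masses are not known exactly. Their poses are not given: they have to be found in the camera images.
- bottle_1_mid (a point): tall sample bottle of whitish translucent plastic with a paper label and a blue screw cap, round body 53 mm across, 118 mm tall, loose, standing; the point is on its axis half-way up, 59 mm above its underside; z is up along the bottle
- bottle_2_mid (a point): the second tall whitish sample bottle with a blue screw cap, the same as bottle_1 (53 mm across, 118 mm tall); the point is on its axis 59 mm above its underside; z is up along the bottle
- slim_bottle_mid (a point): slim white bottle with a blue screw cap, loose, standing: body 36 mm across up to 60 mm, then a shoulder, cap 29 mm across from 74 to 90 mm, 90 mm tall in all; the point is on its axis 45 mm above its underside; z is up along the bottle
- dishes_mid (a point): stack of three petri dishes that holds together as one piece, round, 61 mm across, 45 mm tall, loose; the point is on its axis half-way up, 22.5 mm above its underside; z is up
- open_bottle_mid (a point): does not belong: white plastic bottle like the tall ones (53 mm across) but without its cap, an open threaded neck 32 mm wide on top, 106 mm tall, loose, to be left alone; the point is on its axis 53 mm above its underside
- single_dish_mid (a point): does not belong: one single petri dish, 61 mm across, only 15 mm tall, loose, to be left alone; the point is on its axis 7.5 mm above its underside
- large_well_1: holder for a tall bottle: grey block 91 x 91 x 26 mm with one round well 72 mm across and 22 mm deep in its middle; fixed. The four holders stand two by two, 92.5 mm apart from centre to centre, in the caddy; which is at which corner changes. Origin: centre of the block's underside, 4 mm above the work surface; well floor 4 mm, top 26 mm above the origin; x, y along the block's sides
- large_well_2: the other holder for a tall bottle, same as large_well_1; origin at the centre of its underside, well floor 4 mm above it, top 26 mm above it. The caddy round the four holders is a fixed shallow aluminium tray 196 mm square, its wall 16 mm tall, with a low carrying loop (reaching 16 mm out) on two opposite sides
- small_well: holder for the slim bottle: the same grey block (91 x 91 x 26 mm, fixed in the caddy) with a narrower round well, 52 mm across and 22 mm deep; origin at the centre of its underside, well floor 4 mm above it, top 26 mm above it
- dish_recess: holder for the stack of dishes: a low square grey tray 91 x 91 mm, fixed in the caddy, its floor 83 mm square inside and 4 mm above the origin, its rim 9 mm above the origin; origin at the centre of its underside; x and y run along its sides

How it is judged:
By the outcome, as a careful person would: the job done as asked, in the order asked, and still so for the second after the job is handed in, with the robot touching nothing.
It also fails if it takes over 112 s, if anything falls off the work surface, if the arm or the gripper's body presses on something with over 40 N, if the wrist force passes 120 N, or if a joint passes its speed limit or range.

## Working session

There is one attempt and no reset: what is moved stays moved. The work goes in short steps, Python scripts to look and compute and a tool call to move; the robot and the scene stay as the last step left them, time stands still between calls to the robot, and variables do not carry over. Pictures are saved under pics/ and viewed, at most 14 in all, crops included, and the job is handed in when it is done.

Besides the shell and the picture viewer there is one more tool, called after "Request:" in YAML: its name, and indented under it one key for each argument. drive_tool: Moves the arm, as the interface text tells. Its arguments: {"type":"object","properties":{"steps":{"type":"array","items":{"type":"object","properties":{"twist":{"type":"array","items":{"type":"number"}},"slide":{"type":"array","items":{"type":"number"}},"fingers":{"type":"number"}}}}},"required":["steps"]}

```bash
mkdir -p pics; cat > h.py <<'E'
import numpy as np, cv2
from cell import robot
def tow(cam,p,T=None):
    T=robot.calibration(cam)["world_to_cam"] if T is None else T
    return (np.linalg.inv(np.array(T))@np.append(p,1))[:3]
def px(cam,p):
    c=robot.calibration(cam);q=(np.array(c["world_to_cam"])@np.append(p,1))[:3]
    q=np.array(c["mtx"])@np.array([q[0],-q[1],-q[2]]);return q[:2]/q[2]
def save(im,n): cv2.imwrite("pics/"+n+".png",im[:,:,::-1])
E
python3 - <<'E'
from h import *
names=["bottle_1_mid","slim_bottle_mid","dishes_mid","open_bottle_mid","single_dish_mid","large_well_1","small_well","dish_recess"]
for cam in ["scene","side"]:
    im=robot.capture(cam); save(im,cam+"0")
    for n in names:
        for d in robot.spot_point(cam,n)[:4]:
            w=tow(cam,d["at"]); print(cam,n,round(d["score"],2),w.round(3),px(cam,w).round())
s=robot.state();print(s["time"],s["ee_pos"],s["ee_rot"],s["finger_gap"])
E
```

```text
scene bottle_1_mid 0.66 [0.656 0.224 0.061] [210. 136.]
scene slim_bottle_mid 0.79 [0.645 0.138 0.044] [223. 153.]
scene dishes_mid 0.94 [ 0.539 -0.088  0.021] [245. 210.]
scene open_bottle_mid 0.63 [ 0.456 -0.093  0.052] [224. 217.]
scene open_bottle_mid 0.21 [ 0.524 -0.386  0.003] [314. 277.]
scene single_dish_mid 0.49 [ 0.641 -0.09   0.012] [269. 196.]
scene large_well_1 0.92 [ 0.459 -0.271  0.007] [267. 263.]
scene large_well_1 0.67 [ 0.432 -0.361  0.003] [283. 290.]
scene small_well 0.6 [ 0.551 -0.296  0.001] [297. 252.]
scene dish_recess 0.87 [ 0.521 -0.387  0.004] [314. 277.]
scene dish_recess 0.24 [ 0.539 -0.092  0.024] [245. 210.]
side bottle_1_mid 0.87 [0.656 0.225 0.057] [235. 131.]
side bottle_1_mid 0.55 [ 0.452 -0.088  0.053] [234. 210.]
side slim_bottle_mid 0.52 [0.65  0.132 0.045] [249. 148.]
side dishes_mid 0.95 [ 0.539 -0.089  0.021] [260. 206.]
side open_bottle_mid 0.62 [ 0.449 -0.089  0.055] [233. 211.]
side single_dish_mid 0.63 [ 0.647 -0.092  0.008] [290. 195.]
side large_well_1 0.79 [ 0.44  -0.36   0.005] [292. 294.]
side large_well_1 0.77 [ 0.465 -0.269  0.   ] [277. 264.]
side small_well 0.93 [ 0.551 -0.299  0.006] [311. 255.]
side dish_recess 0.72 [ 0.521 -0.389  0.007] [326. 285.]
0.9 [ 6.24982996e-01 -4.32437798e-05  2.31283200e-01] [[-2.13145249e-06  1.00000000e+00 -1.97013358e-05]
 [ 9.99999999e-01  2.13048081e-06 -4.93199753e-05]
 [-4.93199333e-05 -1.97014409e-05 -9.99999999e-01]] 0.08542815962611448
```

```bash
cd pics; python3 -c "
import cv2,numpy as np
cv2.imwrite('both.png',cv2.resize(np.vstack([cv2.imread('scene0.png'),cv2.imread('side0.png')]),None,fx=.78,fy=.78))"
```

```text
(no output)
```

View pics/both.png

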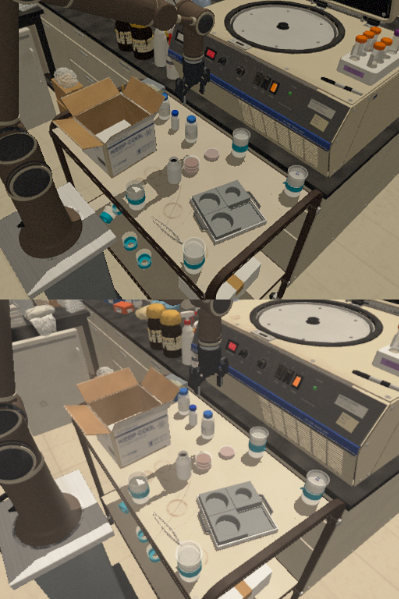

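The scene camera shows the bottle row at the upper left (bottle about (208,132), slim about (224,147), second bottle about (245,157)). It also shows the open bottle (222,215), dishes (245,210), single dish (270,198) and the caddy near (290,265). The networks missed bottle 2, so I'll crop in on that area.

```bash
python3 - <<'E'
from h import *
a=cv2.imread("pics/scene0.png")[100:320,150:400];b=cv2.imread("pics/side0.png")[100:320,180:430]
cv2.imwrite("pics/crop.png",cv2.resize(np.hstack([a[:190],b[:190]]),None,fx=1.6,fy=1.6,interpolation=cv2.INTER_CUBIC))
cv2.imwrite("pics/cropb.png",np.hstack([cv2.resize(x[20:130,30:150],None,fx=3.3,fy=3.3,interpolation=cv2.INTER_CUBIC) for x in (a,b)]))
for cam in["scene","side"]:
  for n in["bottle_2_mid","slim_bottle_mid"]:
    print(cam,n,[(round(d["score"],2),tow(cam,d["at"]).round(3)) for d in robot.look_for(cam,n)])
E
```

```text
scene bottle_2_mid [(0.71, array([0.633, 0.019, 0.069]))]
scene slim_bottle_mid [(0.51, array([0.636, 0.125, 0.052]))]
side bottle_2_mid [(0.71, array([0.637, 0.018, 0.07 ]))]
side slim_bottle_mid [(0.8, array([0.64 , 0.124, 0.054]))]
```

View pics/cropb.png

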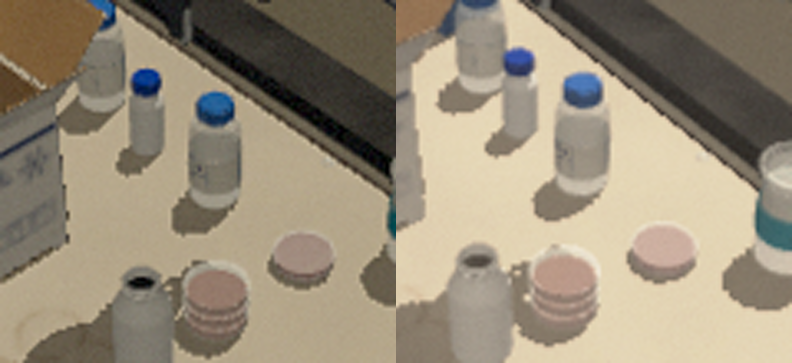

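View pics/crop.png

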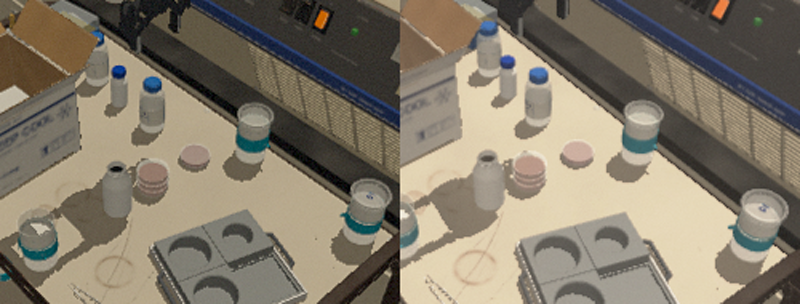

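The crops show bottle 2 standing free at scene (245,165). Bottle 1 is partly hidden by the cardboard box's flap, whose corner is near scene (214,125) and side (245,120). I'll triangulate the box edges and refine the bottle positions.

```bash
python3 - <<'E'
from h import *
def P(c):
    k=robot.calibration(c);return np.array(k["mtx"])@np.diag([1,-1,-1])@np.array(k["world_to_cam"])[:3]
Ps,Pd=P("scene"),P("side")
for c in("scene","side"): print(c,np.linalg.inv(robot.calibration(c)["world_to_cam"])[:3,3].round(2))
def tri(n,a,b):
    X=cv2.triangulatePoints(Ps,Pd,np.float64(a),np.float64(b));X=(X[:3]/X[3]).ravel();print(n,X.round(3),px("scene",X).round(),px("side",X).round())
S=lambda x,y:(x/3.3+180,y/3.3+120); D=lambda x,y:((x-396)/3.3+210,y/3.3+120)
tri("capslim",S(146,76),D(519,56)); tri("cap2",S(215,103),D(583,83))
tri("base2",S(215,200),D(582,186))
tri("flap",S(112,14),D(512,1)); tri("boxbot",S(66,240),D(424,222));tri("boxtop",S(60,92),D(411,75))
print(px("scene",[.65,.034,.118]),px("side",[.65,.034,.118]),S(215,96),D(583,77))
save(robot.capture("wrist"),"w0")
E
```

```text
scene [-0.11 -0.82  1.03]
side [ 0.07 -0.74  0.83]
capslim [0.647 0.135 0.088] [224. 143.] [247. 137.]
cap2 [0.649 0.033 0.115] [245. 151.] [266. 145.]
base2 [ 0.652  0.036 -0.013] [245. 180.] [266. 177.]
flap [ 0.807  0.394 -0.048] [214. 124.] [245. 121.]
boxbot [ 0.509  0.098 -0.027] [200. 193.] [219. 186.]
boxtop [0.508 0.089 0.161] [198. 150.] [216. 140.]
[245.40652956 149.93289792] [266.64616364 144.37038544] (245.15151515151516, 149.0909090909091) (266.6666666666667, 143.33333333333334)
```

View pics/w0.png

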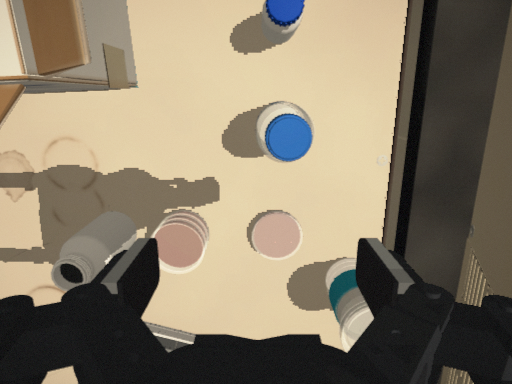

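The wrist camera shows bottle 2 at (288,137), the slim cap at (285,8), and the box corner at (137,85). Triangulation puts bottle 2 at about (0.650, 0.034). I'll go down over it.

Request:
drive_tool:
  steps:
    - {"twist":[0,0,0],"slide":[3.4,2.5,0],"fingers":1}
    - {"twist":[0,0,0],"slide":[3.4,2.5,4],"fingers":1}
    - {"twist":[0,0,0],"slide":[3.4,2.5,8],"fingers":1}
    - {"twist":[0,0,0],"slide":[3.4,2.5,11],"fingers":1}
    - {"twist":[0,0,0],"slide":[3.4,2.5,14],"fingers":1}
    - {"twist":[0,0,0],"slide":[3.4,2.5,16.5],"fingers":1}
    - {"twist":[0,0,0],"slide":[3.4,2.5,18.2],"fingers":1}
    - {"twist":[0,0,0],"slide":[3.4,2.5,18.2],"fingers":1}

```text
time: 2.15
ee_pos: [0.6487, 0.034, 0.0477]
ee_rot: [[0.0, 1.0, -0.003], [1.0, -0.0, 0.0], [0.0, -0.003, -1.0]]
contact_force: [-0.6, -0.9, 0.0]
finger_gap: 0.0855
finger_force: 0.0
```

```bash
python3 - <<'E'
from h import *
a=robot.capture("scene")[100:260,150:350];b=robot.capture("side")[100:260,180:380]
save(cv2.resize(np.hstack([a,b]),None,fx=2,fy=2,interpolation=cv2.INTER_CUBIC),"g1")
print(robot.state()["contact_force"])
E
```

```text
[ 0.22450026 -0.24060255  1.17742752]
```

View pics/g1.png

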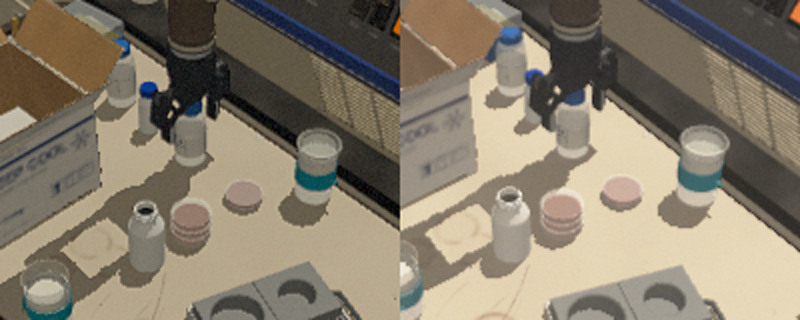

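The gripper straddles bottle 2 with the fingers around the upper body and the palm just above the cap. I'll close.

Request:
drive_tool:
  steps:
    - {"fingers":0}
    - {"fingers":0}
    - {"fingers":0}
    - {"fingers":0}
    - {"fingers":0}
    - {"fingers":0}
    - {"fingers":0}
    - {"fingers":0}

```text
validation failed for argument at $.st...
```

Request:
drive_tool:
  steps:
    - {"twist":[0,0,0],"slide":[0,0,0],"fingers":0}
    - {"twist":[0,0,0],"slide":[0,0,0],"fingers":0}
    - {"twist":[0,0,0],"slide":[0,0,0],"fingers":0}
    - {"twist":[0,0,0],"slide":[0,0,0],"fingers":0}
    - {"twist":[0,0,0],"slide":[0,0,0],"fingers":0}
    - {"twist":[0,0,0],"slide":[0,0,0],"fingers":0}
    - {"twist":[0,0,0],"slide":[0,0,0],"fingers":0}
    - {"twist":[0,0,0],"slide":[0,0,0],"fingers":0}

```text
time: 3.25
ee_pos: [0.6509, 0.034, 0.0509]
ee_rot: [[-0.0, 1.0, 0.002], [1.0, 0.0, -0.0], [-0.0, 0.002, -1.0]]
contact_force: [-0.8, 0.3, 5.8]
finger_gap: 0.051
finger_force: 62.9
```

Request:
drive_tool:
  steps:
    - {"twist":[0,0,0],"slide":[0,0,-1],"fingers":0}
    - {"twist":[0,0,0],"slide":[0,0,-3],"fingers":0}
    - {"twist":[0,0,0],"slide":[0,0,-7],"fingers":0}
    - {"twist":[0,0,0],"slide":[0,0,-11],"fingers":0}
    - {"twist":[0,0,0],"slide":[-2,-1,-14],"fingers":0}
    - {"twist":[0,0,0],"slide":[-6,-3,-15],"fingers":0}
    - {"twist":[0,0,0],"slide":[-10,-5,-15],"fingers":0}
    - {"twist":[0,0,0],"slide":[-10,-5,-15],"fingers":0}

```text
time: 4.25
ee_pos: [0.599, -0.0685, 0.2007]
ee_rot: [[0.004, 1.0, 0.001], [1.0, -0.004, -0.001], [-0.001, 0.001, -1.0]]
contact_force: [0.2, -0.4, -1.3]
finger_gap: 0.0507
finger_force: 62.6
```

```bash
python3 - <<'E'
from h import *
a=robot.capture("scene")[60:320,150:400];b=robot.capture("side")[60:320,180:430]
save(cv2.resize(np.hstack([a,b]),None,fx=1.6,fy=1.6,interpolation=cv2.INTER_CUBIC),"g2")
for c in["scene","side"]:print([(d["score"],tow(c,d["at"]).round(3)) for d in robot.spot_point(c,"bottle_1_mid")],[(d["score"],tow(c,d["at"]).round(3)) for d in robot.spot_point(c,"large_well_1")])
E
```

```text
[(0.62, array([0.658, 0.224, 0.064]))] [(0.77, array([ 0.432, -0.357,  0.004])), (0.76, array([ 0.46 , -0.268,  0.005]))]
[(0.73, array([0.657, 0.228, 0.057])), (0.49, array([ 0.598, -0.069,  0.208]))] [(0.89, array([ 0.462, -0.273,  0.003])), (0.77, array([ 0.439, -0.359,  0.005]))]
```

View pics/g2.png

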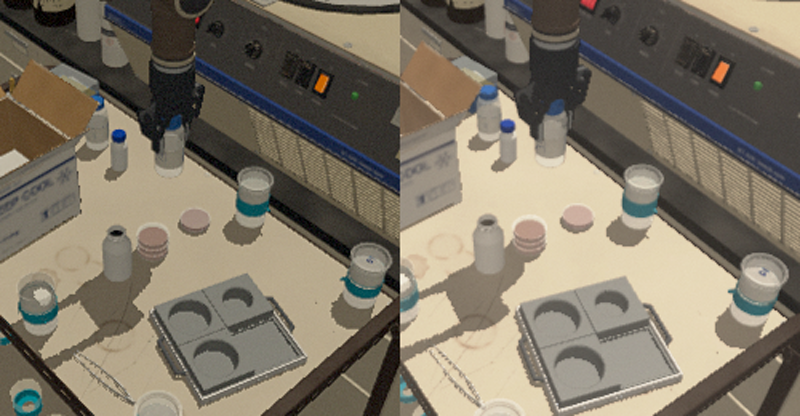

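Bottle 2 hangs upright in the grip in both views. Its expected mid height is 0.209 and the side camera gives 0.208. Next I'll carry it over large_well_2.

Request:
drive_tool:
  steps:
    - {"twist":[0,0,0],"slide":[-5,-2.8,0],"fingers":0}
    - {"twist":[0,0,0],"slide":[-10,-5.6,0],"fingers":0}
    - {"twist":[0,0,0],"slide":[-15,-8.4,0],"fingers":0}
    - {"twist":[0,0,0],"slide":[-20,-11.2,0],"fingers":0}
    - {"twist":[0,0,0],"slide":[-25,-14,0],"fingers":0}
    - {"twist":[0,0,0],"slide":[-29.2,-16.4,0],"fingers":0}
    - {"twist":[0,0,0],"slide":[-29.2,-16.4,4],"fingers":0}
    - {"twist":[0,0,0],"slide":[-29.2,-16.4,7],"fingers":0}

```text
time: 5.55
ee_pos: [0.436, -0.3582, 0.1282]
ee_rot: [[0.001, 1.0, -0.0], [1.0, -0.001, 0.0], [0.0, -0.0, -1.0]]
contact_force: [0.7, -0.3, -1.3]
finger_gap: 0.0509
finger_force: 62.8
```

```bash
python3 - <<'E'
from h import *
k=robot.calibration("scene");R=np.linalg.inv(k["world_to_cam"])
for u,v,z in[(247,311,.1),(250,350,0.0)]:
    d=np.linalg.inv(k["mtx"])@[u,v,1];d=R[:3,:3]@(d*[1,-1,-1]);o=R[:3,3];print((o+d*(z-o[2])/d[2]).round(3))
print(robot.state()["ee_pos"])
E
```

```text
[ 0.279 -0.389  0.1  ]
[ 0.257 -0.426  0.   ]
[ 0.43601336 -0.35821227  0.12818336]
```

Request:
drive_tool:
  steps:
    - {"twist":[0,0,0],"slide":[0,0,3],"fingers":0}
    - {"twist":[0,0,0],"slide":[0,0,5],"fingers":0}
    - {"twist":[0,0,0],"slide":[0,0,6.2],"fingers":0}
    - {"twist":[0,0,0],"slide":[0,0,6.8],"fingers":0}
    - {"twist":[0,0,0],"slide":[0,0,6.8],"fingers":0}
    - {"twist":[0,0,0],"slide":[0,0,6.8],"fingers":1}
    - {"twist":[0,0,0],"slide":[0,0,6.8],"fingers":1}
    - {"twist":[0,0,0],"slide":[0,0,6.8],"fingers":1}

```text
time: 6.55
ee_pos: [0.4364, -0.3584, 0.062]
ee_rot: [[0.0, 1.0, 0.001], [1.0, -0.0, -0.001], [-0.001, 0.001, -1.0]]
contact_force: [-0.4, -0.3, 0.1]
finger_gap: 0.0857
finger_force: 0.0
```

Request:
drive_tool:
  steps:
    - {"twist":[0,0,0],"slide":[0,0,-3],"fingers":1}
    - {"twist":[0,0,0],"slide":[0,0,-8],"fingers":1}
    - {"twist":[0,0,0],"slide":[0,0,-13],"fingers":1}
    - {"twist":[0,0,0],"slide":[3,1.5,-16],"fingers":1}
    - {"twist":[0,0,0],"slide":[8,4,-16],"fingers":1}
    - {"twist":[0,0,0],"slide":[13,6.5,-16],"fingers":1}
    - {"twist":[0,0,0],"slide":[18,9,-16],"fingers":1}
    - {"twist":[0,0,0],"slide":[23.5,12,-16],"fingers":1}

```text
time: 7.55
ee_pos: [0.5565, -0.1219, 0.2218]
ee_rot: [[0.001, 1.0, 0.001], [1.0, -0.001, -0.001], [-0.001, 0.001, -1.0]]
contact_force: [0.5, -0.1, 0.2]
finger_gap: 0.0852
finger_force: 0.0
```

```bash
python3 - <<'E'
from h import *
def P(c):
    k=robot.calibration(c);return np.array(k["mtx"])@np.diag([1,-1,-1])@np.array(k["world_to_cam"])[:3]
Ps,Pd=P("scene"),P("side")
for n,a,b in[("near",(211,126),(229,110)),("far",(167,97),(196,86))]:
    X=cv2.triangulatePoints(Ps,Pd,np.float64(a),np.float64(b));X=(X[:3]/X[3]).ravel();print(n,X.round(3),px("scene",X).round(),px("side",X).round())
for c in["scene","side"]:
    save(robot.capture(c),c+"3");print([(d["score"],tow(c,d["at"]).round(3)) for d in robot.spot_point(c,"bottle_1_mid")])
E
```

```text
near [0.508 0.011 0.293] [212. 125.] [228. 112.]
far [0.592 0.362 0.182] [168.  96.] [195.  87.]
[(0.65, array([0.658, 0.226, 0.063]))]
[(0.9, array([0.657, 0.226, 0.057]))]
```

Request:
drive_tool:
  steps:
    - {"twist":[0,0,0],"slide":[5,3,0],"fingers":1}
    - {"twist":[0,0,0],"slide":[10,6,0],"fingers":1}
    - {"twist":[0,0,0],"slide":[15,9,0],"fingers":1}
    - {"twist":[0,0,0],"slide":[20,10.4,0],"fingers":1}
    - {"twist":[0,0,0],"slide":[24,10.4,0],"fingers":1}
    - {"twist":[0,0,0],"slide":[24,10.4,0],"fingers":1}
    - {"twist":[0,0,0],"slide":[24,10.4,0],"fingers":1}
    - {"twist":[0,0,0],"slide":[24,10.4,0],"fingers":1}

```text
time: 8.75
ee_pos: [0.6599, 0.1147, 0.2213]
ee_rot: [[0.002, 1.0, -0.0], [1.0, -0.002, -0.001], [-0.001, -0.0, -1.0]]
contact_force: [0.8, 0.1, 0.5]
finger_gap: 0.0852
finger_force: 0.0
```

```bash
python3 - <<'E'
from h import *
w=robot.capture("wrist");s=robot.capture("side")[0:384,60:430]
save(np.hstack([w,s])[:, :882],"g3"); im=cv2.imread("pics/g3.png");cv2.imwrite("pics/g3.png",cv2.resize(im,(794,346)))
for c in["wrist"]:
  for n in["bottle_1_mid","slim_bottle_mid"]:print([(d["score"],tow(c,d["at"]).round(3)) for d in robot.spot_point(c,n)])
print(px("wrist",[.656,.226,.118]),np.linalg.inv(robot.calibration("wrist")["world_to_cam"])[:3].round(3))
E
```

```text
[]
[(0.65, array([0.644, 0.136, 0.047]))]
[250.16380224  28.43331148] [[ 1.     0.001  0.001  0.661]
 [-0.001  0.963  0.268  0.183]
 [-0.001 -0.268  0.963  0.364]]
```

View pics/g3.png

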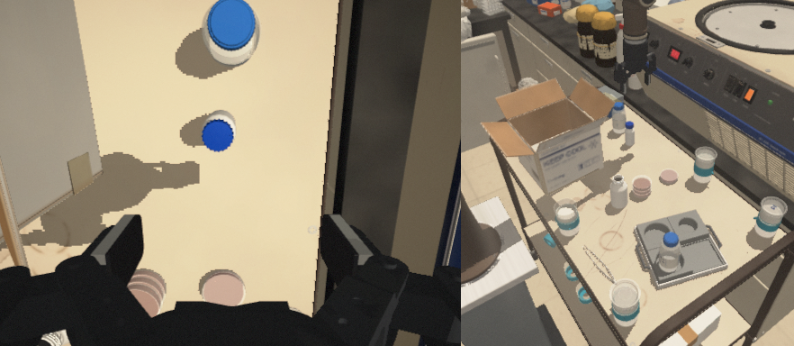

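The side view shows bottle 2 standing in its well. In the wrist view the bottle 1 cap is at (257,26) full-scale and no flap reaches it, so I'll descend on bottle 1 and grip it.

Request:
drive_tool:
  steps:
    - {"twist":[0,0,0],"slide":[5,0,0],"fingers":1}
    - {"twist":[0,0,0],"slide":[9.5,0,1],"fingers":1}
    - {"twist":[0,0,0],"slide":[11.1,0,4],"fingers":1}
    - {"twist":[0,0,0],"slide":[11.1,0,8],"fingers":1}
    - {"twist":[0,0,0],"slide":[11.1,0,12],"fingers":1}
    - {"twist":[0,0,0],"slide":[11.1,0,15],"fingers":1}
    - {"twist":[0,0,0],"slide":[11.1,0,17.2],"fingers":1}
    - {"twist":[0,0,0],"slide":[11.1,0,17.2],"fingers":1}

```text
time: 9.95
ee_pos: [0.6596, 0.2274, 0.0481]
ee_rot: [[0.0, 1.0, -0.002], [1.0, -0.0, -0.0], [-0.0, -0.002, -1.0]]
contact_force: [-0.0, -0.7, 0.5]
finger_gap: 0.0855
finger_force: 0.0
```

Request:
drive_tool:
  steps:
    - {"twist":[0,0,0],"slide":[0,0,0],"fingers":0}
    - {"twist":[0,0,0],"slide":[0,0,0],"fingers":0}
    - {"twist":[0,0,0],"slide":[0,0,0],"fingers":0}
    - {"twist":[0,0,0],"slide":[0,0,0],"fingers":0}
    - {"twist":[0,0,0],"slide":[0,0,0],"fingers":0}
    - {"twist":[0,0,0],"slide":[0,0,0],"fingers":0}
    - {"twist":[0,0,0],"slide":[0,0,-1],"fingers":0}
    - {"twist":[0,0,0],"slide":[0,0,-3],"fingers":0}

```text
time: 10.95
ee_pos: [0.6584, 0.2274, 0.0784]
ee_rot: [[-0.0, 1.0, -0.004], [1.0, 0.0, -0.001], [-0.001, -0.004, -1.0]]
contact_force: [0.1, -1.2, -1.1]
finger_gap: 0.0518
finger_force: 62.6
```

Request:
drive_tool:
  steps:
    - {"twist":[0,0,0],"slide":[0,0,-5],"fingers":0}
    - {"twist":[0,0,0],"slide":[0,0,-10],"fingers":0}
    - {"twist":[0,0,0],"slide":[-2,-1,-12.5],"fingers":0}
    - {"twist":[0,0,0],"slide":[-7,-3,-12.5],"fingers":0}
    - {"twist":[0,0,0],"slide":[-12,-5,-12.5],"fingers":0}
    - {"twist":[0,0,0],"slide":[-17,-7,-12.5],"fingers":0}
    - {"twist":[0,0,0],"slide":[-22,-9,-12.5],"fingers":0}
    - {"twist":[0,0,0],"slide":[-27,-11,-12.5],"fingers":0}

```text
time: 11.95
ee_pos: [0.5494, -0.0437, 0.2057]
ee_rot: [[-0.0, 1.0, 0.002], [1.0, 0.0, -0.0], [-0.0, 0.002, -1.0]]
contact_force: [0.1, -0.6, -1.1]
finger_gap: 0.0512
finger_force: 70.7
```

Request:
drive_tool:
  steps:
    - {"twist":[0,0,0],"slide":[-5,-2,0],"fingers":0}
    - {"twist":[0,0,0],"slide":[-10,-4,0],"fingers":0}
    - {"twist":[0,0,0],"slide":[-15,-6,0],"fingers":0}
    - {"twist":[0,0,0],"slide":[-20,-8,0],"fingers":0}
    - {"twist":[0,0,0],"slide":[-22.8,-8.6,0],"fingers":0}
    - {"twist":[0,0,0],"slide":[-22.8,-8.6,3],"fingers":0}
    - {"twist":[0,0,0],"slide":[-22.8,-8.6,6],"fingers":0}
    - {"twist":[0,0,0],"slide":[-22.8,-8.6,7],"fingers":0}

```text
time: 12.95
ee_pos: [0.4626, -0.2695, 0.1332]
ee_rot: [[0.0, 1.0, -0.002], [1.0, -0.0, 0.002], [0.002, -0.002, -1.0]]
contact_force: [0.4, 0.3, -0.4]
finger_gap: 0.0512
finger_force: 70.6
```

```bash
python3 - <<'E'
from h import *
print({k:np.round(v,3) for k,v in robot.state().items() if k in("ee_pos","finger_gap","joint_pos")})
for c in["scene","side"]:
    im=robot.capture(c);print([(d["score"],tow(c,d["at"]).round(3)) for d in robot.spot_point(c,"bottle_1_mid")])
save(cv2.resize(im[150:340,200:420],None,fx=2.5,fy=2.5),"g4")
E
```

```text
{'joint_pos': array([-0.609,  0.257,  1.919, -0.   ,  0.968, -0.608]), 'ee_pos': array([ 0.463, -0.27 ,  0.133]), 'finger_gap': np.float64(0.051)}
[]
[(0.86, array([ 0.456, -0.271,  0.139])), (0.69, array([ 0.525, -0.387,  0.006]))]
```

View pics/g4.png

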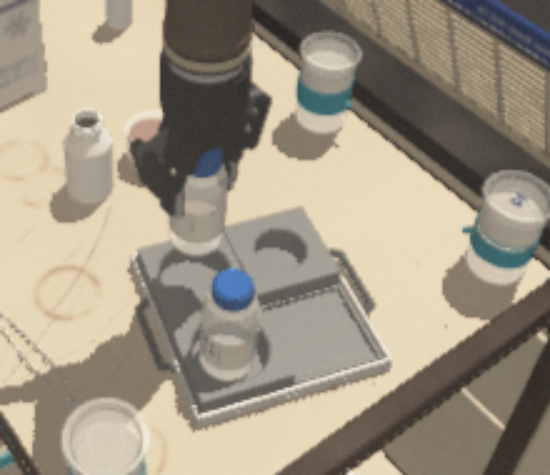

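Bottle 1 hangs upright above the near-left well at (200,245). Bottle 2 is seated in the lower well. I'll lower bottle 1 and release it.

Request:
drive_tool:
  steps:
    - {"twist":[0,0,0],"slide":[0,0,3],"fingers":0}
    - {"twist":[0,0,0],"slide":[0,0,5.5],"fingers":0}
    - {"twist":[0,0,0],"slide":[0,0,6.6],"fingers":0}
    - {"twist":[0,0,0],"slide":[0,0,7.2],"fingers":0}
    - {"twist":[0,0,0],"slide":[0,0,7.2],"fingers":0}
    - {"twist":[0,0,0],"slide":[0,0,7.2],"fingers":1}
    - {"twist":[0,0,0],"slide":[0,0,7.2],"fingers":1}
    - {"twist":[0,0,0],"slide":[0,0,7.2],"fingers":1}

```text
time: 14.15
ee_pos: [0.4643, -0.2704, 0.0628]
ee_rot: [[0.0, 1.0, 0.001], [1.0, -0.0, -0.001], [-0.001, 0.001, -1.0]]
contact_force: [0.2, -0.3, -0.5]
finger_gap: 0.0854
finger_force: 0.0
```

Request:
drive_tool:
  steps:
    - {"twist":[0,0,0],"slide":[0,0,-3],"fingers":1}
    - {"twist":[0,0,0],"slide":[0,0,-8],"fingers":1}
    - {"twist":[0,0,0],"slide":[0,0,-13],"fingers":1}
    - {"twist":[0,0,0],"slide":[3,1.5,-15],"fingers":1}
    - {"twist":[0,0,0],"slide":[8,4,-15],"fingers":1}
    - {"twist":[0,0,0],"slide":[13,6,-15],"fingers":1}
    - {"twist":[0,0,0],"slide":[18,8,-15],"fingers":1}
    - {"twist":[0,0,0],"slide":[24,11,-15],"fingers":1}

```text
time: 15.15
ee_pos: [0.5722, -0.033, 0.2126]
ee_rot: [[0.001, 1.0, 0.001], [1.0, -0.001, -0.0], [-0.0, 0.001, -1.0]]
contact_force: [-0.2, -0.5, -0.1]
finger_gap: 0.0856
finger_force: 0.0
```

Request:
drive_tool:
  steps:
    - {"twist":[0,0,-10],"slide":[3,1,0],"fingers":1}
    - {"twist":[0,0,-20],"slide":[6,2.5,0],"fingers":1}
    - {"twist":[0,0,-30],"slide":[9,4,0],"fingers":1}
    - {"twist":[0,0,-40],"slide":[12,5.5,0],"fingers":1}
    - {"twist":[0,0,-50],"slide":[15,6.5,0],"fingers":1}
    - {"twist":[0,0,-60],"slide":[16.5,7.2,0],"fingers":1}
    - {"twist":[0,0,-70],"slide":[16.5,7.2,0],"fingers":1}
    - {"twist":[0,0,-73],"slide":[16.5,7.2,0],"fingers":1}

```text
time: 16.15
ee_pos: [0.6438, 0.1312, 0.2121]
ee_rot: [[-0.957, 0.289, -0.0], [0.289, 0.957, -0.0], [0.0, -0.0, -1.0]]
contact_force: [0.7, -0.8, -0.1]
finger_gap: 0.0854
finger_force: 0.0
```

```bash
python3 - <<'E'
from h import *
s=robot.state();print(s["ee_pos"].round(4),s["ee_rot"].round(3),s["time"])
w=robot.capture("wrist")
print([(d["score"],tow("wrist",d["at"]).round(3)) for d in robot.spot_point("wrist","slim_bottle_mid")],px("wrist",[.646,.135,.09]))
a=robot.capture("side")[150:340,200:420]
save(np.hstack([cv2.resize(w,(400,300)),cv2.resize(a,(347,300))]),"g5")
E
```

```text
[0.6438 0.1312 0.2121] [[-0.957  0.289 -0.   ]
 [ 0.289  0.957 -0.   ]
 [ 0.    -0.    -1.   ]] 16.15
[(0.7, array([0.646, 0.137, 0.045]))] [263.24671503 179.84239102]
```

View pics/g5.png

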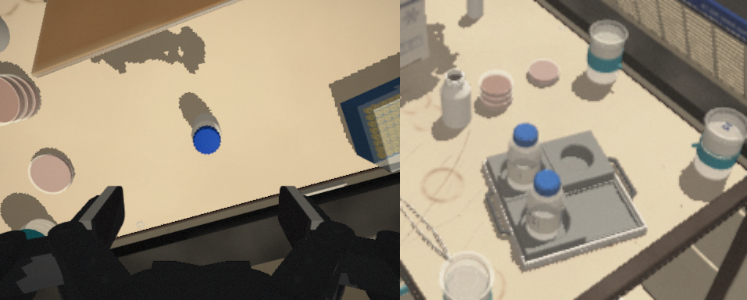

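The wrist view shows the slim cap at (264,177), matching my estimate of (0.646, 0.136). In this yaw the brown flap (upper left) would come close to the wrist camera, so I'll turn back before descending and twist during the carry.

Request:
drive_tool:
  steps:
    - {"twist":[0,0,10],"slide":[0,0.5,0],"fingers":1}
    - {"twist":[0,0,20],"slide":[0,0.5,0],"fingers":1}
    - {"twist":[0,0,30],"slide":[0,0.5,0],"fingers":1}
    - {"twist":[0,0,40],"slide":[0,0.5,0],"fingers":1}
    - {"twist":[0,0,50],"slide":[0,0.5,0],"fingers":1}
    - {"twist":[0,0,60],"slide":[0,0.5,0],"fingers":1}
    - {"twist":[0,0,70],"slide":[0,0.5,0],"fingers":1}
    - {"twist":[0,0,73],"slide":[0,0.5,0],"fingers":1}

```text
time: 17.3
ee_pos: [0.6453, 0.1353, 0.2123]
ee_rot: [[0.004, 1.0, -0.0], [1.0, -0.004, -0.0], [-0.0, -0.0, -1.0]]
contact_force: [0.1, -0.2, -0.2]
finger_gap: 0.0853
finger_force: 0.0
```

Request:
drive_tool:
  steps:
    - {"twist":[0,0,0],"slide":[0,0,3],"fingers":1}
    - {"twist":[0,0,0],"slide":[0,0,6],"fingers":1}
    - {"twist":[0,0,0],"slide":[0,0,9],"fingers":1}
    - {"twist":[0,0,0],"slide":[0,0,12],"fingers":1}
    - {"twist":[0,0,0],"slide":[0,0,15],"fingers":1}
    - {"twist":[0,0,0],"slide":[0,0,17.5],"fingers":1}
    - {"twist":[0,0,0],"slide":[0,0,18.6],"fingers":1}
    - {"twist":[0,0,0],"slide":[0,0,18.6],"fingers":1}

```text
time: 18.3
ee_pos: [0.6448, 0.1354, 0.0256]
ee_rot: [[0.0, 1.0, -0.002], [1.0, -0.0, -0.0], [-0.0, -0.002, -1.0]]
contact_force: [1.1, -0.3, -0.1]
finger_gap: 0.0857
finger_force: 0.0
```

Request:
drive_tool:
  steps:
    - {"twist":[0,0,0],"slide":[0,0,0],"fingers":0}
    - {"twist":[0,0,0],"slide":[0,0,0],"fingers":0}
    - {"twist":[0,0,0],"slide":[0,0,0],"fingers":0}
    - {"twist":[0,0,0],"slide":[0,0,0],"fingers":0}
    - {"twist":[0,0,0],"slide":[0,0,0],"fingers":0}
    - {"twist":[0,0,0],"slide":[0,0,0],"fingers":0}
    - {"twist":[0,0,0],"slide":[0,0,0],"fingers":0}
    - {"twist":[0,0,0],"slide":[0,0,0],"fingers":0}

```text
time: 19.3
ee_pos: [0.6465, 0.1357, 0.0276]
ee_rot: [[0.0, 1.0, 0.002], [1.0, -0.0, 0.0], [0.0, 0.002, -1.0]]
contact_force: [0.4, -0.4, 5.8]
finger_gap: 0.0346
finger_force: 60.3
```

Request:
drive_tool:
  steps:
    - {"twist":[0,0,0],"slide":[0,0,-2],"fingers":0}
    - {"twist":[0,0,0],"slide":[0,0,-6],"fingers":0}
    - {"twist":[0,0,0],"slide":[0,0,-11],"fingers":0}
    - {"twist":[0,0,0],"slide":[0,0,-15],"fingers":0}
    - {"twist":[0,0,0],"slide":[-2,-1,-17.5],"fingers":0}
    - {"twist":[0,0,0],"slide":[-6,-2,-17.5],"fingers":0}
    - {"twist":[0,0,0],"slide":[-11,-3,-17.5],"fingers":0}
    - {"twist":[0,0,0],"slide":[-16,-4,-17.5],"fingers":0}

```text
time: 20.3
ee_pos: [0.6044, -0.0255, 0.2019]
ee_rot: [[-0.001, 1.0, -0.0], [1.0, 0.001, -0.0], [-0.0, -0.0, -1.0]]
contact_force: [0.4, -0.1, -0.8]
finger_gap: 0.0346
finger_force: 59.8
```

Request:
drive_tool:
  steps:
    - {"twist":[0,0,-10],"slide":[-4,-1,0],"fingers":0}
    - {"twist":[0,0,-20],"slide":[-8,-2,0],"fingers":0}
    - {"twist":[0,0,-30],"slide":[-12,-3,0],"fingers":0}
    - {"twist":[0,0,-40],"slide":[-16,-4,0],"fingers":0}
    - {"twist":[0,0,-50],"slide":[-20,-5,0],"fingers":0}
    - {"twist":[0,0,-60],"slide":[-24,-5.7,0],"fingers":0}
    - {"twist":[0,0,-70],"slide":[-27.4,-5.7,0],"fingers":0}
    - {"twist":[0,0,-73],"slide":[-27.4,-5.7,0],"fingers":0}

```text
time: 21.3
ee_pos: [0.5476, -0.3011, 0.2018]
ee_rot: [[-0.956, 0.293, 0.0], [0.293, 0.956, -0.001], [-0.0, -0.001, -1.0]]
contact_force: [0.5, 0.2, -0.7]
finger_gap: 0.0345
finger_force: 59.9
```

```bash
python3 - <<'E'
from h import *
s=robot.state();print(s["ee_pos"].round(4),s["finger_gap"])
for c in["scene","side"]:
    im=robot.capture(c)
    for n in("slim_bottle_mid","small_well","dish_recess","dishes_mid"):print(c,n,[(d["score"],tow(c,d["at"]).round(3)) for d in robot.spot_point(c,n)])
save(cv2.resize(im[100:340,200:420],None,fx=2.3,fy=2.3),"g6")
E
```

```text
[ 0.5476 -0.3011  0.2018] 0.034467068670898396
scene slim_bottle_mid [(0.8, array([ 0.543, -0.298,  0.215]))]
scene small_well [(0.88, array([ 0.55 , -0.297,  0.005])), (0.38, array([ 0.456, -0.092,  0.053]))]
scene dish_recess [(0.97, array([ 0.522, -0.386,  0.008]))]
scene dishes_mid [(0.76, array([ 0.538, -0.089,  0.023])), (0.62, array([ 0.458, -0.27 ,  0.008])), (0.2, array([ 0.523, -0.386,  0.006]))]
side slim_bottle_mid [(0.83, array([ 0.546, -0.299,  0.218]))]
side small_well []
side dish_recess [(0.71, array([ 0.525, -0.385,  0.004])), (0.15, array([ 0.548, -0.3  ,  0.219]))]
side dishes_mid [(0.68, array([ 0.539, -0.091,  0.024])), (0.25, array([ 0.434, -0.358,  0.068]))]
```

View pics/g6.png

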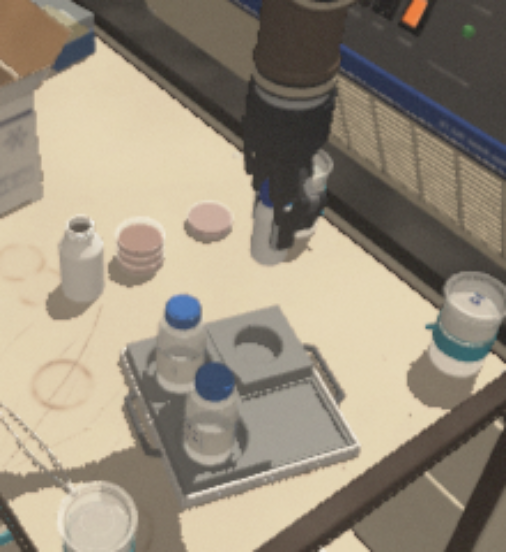

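The slim bottle hangs upright above the small well; the network puts its axis at (0.546, -0.300). I'll lower it with a small correction.

Request:
drive_tool:
  steps:
    - {"twist":[0,0,0],"slide":[-0.25,0.3,4],"fingers":0}
    - {"twist":[0,0,0],"slide":[-0.25,0.3,8],"fingers":0}
    - {"twist":[0,0,0],"slide":[-0.25,0.3,11],"fingers":0}
    - {"twist":[0,0,0],"slide":[-0.25,0.3,13.5],"fingers":0}
    - {"twist":[0,0,0],"slide":[-0.25,0.3,15.3],"fingers":0}
    - {"twist":[0,0,0],"slide":[-0.25,0.3,16.3],"fingers":0}
    - {"twist":[0,0,0],"slide":[-0.25,0.3,16.5],"fingers":0}
    - {"twist":[0,0,0],"slide":[-0.25,0.3,16.5],"fingers":0}

```text
time: 22.8
ee_pos: [0.5523, -0.2968, 0.0371]
ee_rot: [[-0.956, 0.292, 0.001], [0.292, 0.956, -0.001], [-0.002, -0.0, -1.0]]
contact_force: [0.0, -0.3, -0.9]
finger_gap: 0.0343
finger_force: 59.8
```

Request:
drive_tool:
  steps:
    - {"twist":[0,0,0],"slide":[0,0,0],"fingers":1}
    - {"twist":[0,0,0],"slide":[0,0,0],"fingers":1}
    - {"twist":[0,0,0],"slide":[0,0,0],"fingers":1}
    - {"twist":[0,0,0],"slide":[0,0,0],"fingers":1}
    - {"twist":[0,0,0],"slide":[0,0,-2],"fingers":1}
    - {"twist":[0,0,0],"slide":[0,0,-6],"fingers":1}
    - {"twist":[0,0,0],"slide":[0,0,-11],"fingers":1}
    - {"twist":[0,0,0],"slide":[0,0,-16],"fingers":1}

```text
time: 23.8
ee_pos: [0.5517, -0.2964, 0.1992]
ee_rot: [[-0.956, 0.292, 0.001], [0.292, 0.956, -0.001], [-0.001, -0.0, -1.0]]
contact_force: [0.4, -1.2, -0.7]
finger_gap: 0.0852
finger_force: 0.0
```

Request:
drive_tool:
  steps:
    - {"twist":[0,0,10],"slide":[1,2.5,0],"fingers":1}
    - {"twist":[0,0,20],"slide":[2,5,0],"fingers":1}
    - {"twist":[0,0,30],"slide":[3,8,0],"fingers":1}
    - {"twist":[0,0,40],"slide":[4,11,0],"fingers":1}
    - {"twist":[0,0,50],"slide":[5,14,0],"fingers":1}
    - {"twist":[0,0,60],"slide":[6,17,0],"fingers":1}
    - {"twist":[0,0,70],"slide":[7.3,19.5,0],"fingers":1}
    - {"twist":[0,0,80],"slide":[7.3,19.5,0],"fingers":1}

```text
time: 24.8
ee_pos: [0.5386, -0.0866, 0.1977]
ee_rot: [[0.125, 0.992, 0.001], [0.992, -0.125, 0.0], [0.0, 0.001, -1.0]]
contact_force: [-0.5, -1.1, 0.7]
finger_gap: 0.0854
finger_force: 0.0
```

Request:
drive_tool:
  steps:
    - {"twist":[0,0,10],"slide":[0,0,0],"fingers":1}
    - {"twist":[0,0,20],"slide":[0,0,0],"fingers":1}
    - {"twist":[0,0,30],"slide":[0,0,0],"fingers":1}
    - {"twist":[0,0,40],"slide":[0,0,0],"fingers":1}
    - {"twist":[0,0,50],"slide":[0,0,0],"fingers":1}
    - {"twist":[0,0,55],"slide":[0,0,0],"fingers":1}
    - {"twist":[0,0,55],"slide":[0,0,2],"fingers":1}
    - {"twist":[0,0,55],"slide":[0,0,4],"fingers":1}

```text
time: 25.8
ee_pos: [0.5397, -0.0887, 0.1578]
ee_rot: [[0.883, 0.469, 0.003], [0.469, -0.883, -0.001], [0.002, 0.002, -1.0]]
contact_force: [-0.2, 0.5, 0.1]
finger_gap: 0.0854
finger_force: 0.0
```

```bash
python3 - <<'E'
from h import *
s=robot.state();print(s["ee_pos"].round(4),s["ee_rot"].round(3),s["joint_pos"].round(2))
w=robot.capture("wrist")
for n in("dishes_mid","open_bottle_mid","single_dish_mid"):print(n,[(round(d["score"],2),tow("wrist",d["at"]).round(3)) for d in robot.spot_point("wrist",n)])
a=robot.capture("side");print([(d["score"],tow("side",d["at"]).round(3)) for d in robot.spot_point("side","slim_bottle_mid")])
save(np.hstack([cv2.resize(w,(400,300)),cv2.resize(a[150:340,200:420],(347,300))]),"g7")
E
```

```text
[ 0.5397 -0.0887  0.1578] [[ 0.883  0.469  0.003]
 [ 0.469 -0.883 -0.001]
 [ 0.002  0.002 -1.   ]] [-0.24  0.24  1.88  0.    1.02  0.84]
dishes_mid [(0.95, array([ 0.531, -0.087,  0.019]))]
open_bottle_mid [(0.6, array([ 0.451, -0.094,  0.054]))]
single_dish_mid [(0.64, array([ 0.647, -0.092,  0.008])), (0.22, array([ 0.552, -0.298,  0.008]))]
[(0.94, array([ 0.548, -0.297,  0.054]))]
```

View pics/g7.png

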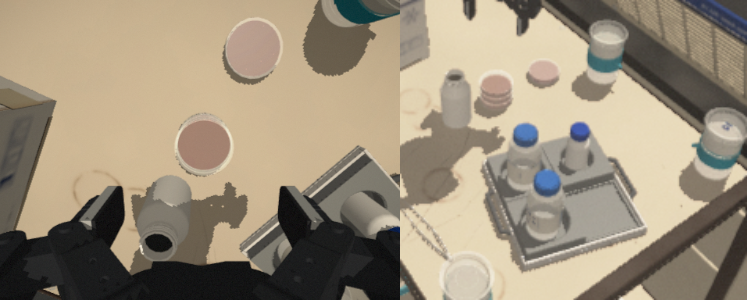

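The side view shows all three bottles seated. In the wrist view the dish stack is centred at about (204,146) and the open bottle is clear. I'll descend and grip the dishes.

Request:
drive_tool:
  steps:
    - {"twist":[0,0,0],"slide":[0,0,3],"fingers":1}
    - {"twist":[0,0,0],"slide":[0,0,6],"fingers":1}
    - {"twist":[0,0,0],"slide":[0,0,9],"fingers":1}
    - {"twist":[0,0,0],"slide":[0,0,12],"fingers":1}
    - {"twist":[0,0,0],"slide":[0,0,14],"fingers":1}
    - {"twist":[0,0,0],"slide":[0,0,15],"fingers":1}
    - {"twist":[0,0,0],"slide":[0,0,15.2],"fingers":1}
    - {"twist":[0,0,0],"slide":[0,0,15.2],"fingers":1}

```text
time: 27.1
ee_pos: [0.5398, -0.0887, 0.0052]
ee_rot: [[0.883, 0.469, 0.002], [0.469, -0.883, -0.0], [0.001, 0.001, -1.0]]
contact_force: [-0.3, -0.6, -0.2]
finger_gap: 0.0853
finger_force: 0.0
```

Request:
drive_tool:
  steps:
    - {"twist":[0,0,0],"slide":[0,0,0],"fingers":0}
    - {"twist":[0,0,0],"slide":[0,0,0],"fingers":0}
    - {"twist":[0,0,0],"slide":[0,0,0],"fingers":0}
    - {"twist":[0,0,0],"slide":[0,0,0],"fingers":0}
    - {"twist":[0,0,0],"slide":[0,0,0],"fingers":0}
    - {"twist":[0,0,0],"slide":[0,0,0],"fingers":0}
    - {"twist":[0,0,0],"slide":[0,0,0],"fingers":0}
    - {"twist":[0,0,0],"slide":[0,0,0],"fingers":0}

```text
time: 28.1
ee_pos: [0.5402, -0.0889, 0.0056]
ee_rot: [[0.883, 0.47, 0.002], [0.47, -0.883, -0.001], [0.002, 0.002, -1.0]]
contact_force: [0.0, -0.6, 6.0]
finger_gap: 0.06
finger_force: 64.8
```

Request:
drive_tool:
  steps:
    - {"twist":[0,0,0],"slide":[0,0,-2],"fingers":0}
    - {"twist":[0,0,0],"slide":[0,0,-6],"fingers":0}
    - {"twist":[0,0,0],"slide":[0,0,-11],"fingers":0}
    - {"twist":[0,0,0],"slide":[0,0,-16],"fingers":0}
    - {"twist":[0,0,0],"slide":[-2,3.3,-17],"fingers":0}
    - {"twist":[0,0,0],"slide":[-4.5,7.4,-17],"fingers":0}
    - {"twist":[0,0,0],"slide":[-7.5,12.4,-17],"fingers":0}
    - {"twist":[0,0,0],"slide":[-10.5,17.3,-17],"fingers":0}

```text
time: 29.1
ee_pos: [0.5269, -0.2918, 0.1753]
ee_rot: [[0.883, 0.47, 0.001], [0.47, -0.883, -0.0], [0.0, 0.0, -1.0]]
contact_force: [0.6, -0.1, -0.4]
finger_gap: 0.0598
finger_force: 64.8
```

Request:
drive_tool:
  steps:
    - {"twist":[0,0,0],"slide":[-2.5,4.1,0],"fingers":0}
    - {"twist":[0,0,0],"slide":[-5,8.2,0],"fingers":0}
    - {"twist":[0,0,0],"slide":[-5,8.2,0],"fingers":0}
    - {"twist":[0,0,0],"slide":[-5,8.2,2],"fingers":0}
    - {"twist":[0,0,0],"slide":[-5,8.2,4],"fingers":0}
    - {"twist":[0,0,0],"slide":[-5,8.2,6],"fingers":0}
    - {"twist":[0,0,0],"slide":[-5,8.2,6],"fingers":0}
    - {"twist":[0,0,0],"slide":[-5,8.2,6],"fingers":0}

```text
time: 30.1
ee_pos: [0.522, -0.3861, 0.1141]
ee_rot: [[0.883, 0.47, -0.0], [0.47, -0.883, 0.0], [-0.0, -0.0, -1.0]]
contact_force: [0.1, -0.4, -0.7]
finger_gap: 0.0598
finger_force: 65.0
```

```bash
python3 - <<'E'
from h import *
s=robot.state();print(s["ee_pos"].round(4),s["finger_gap"])
ims=[]
for c in["scene","side"]:
    im=robot.capture(c);ims.append(cv2.resize(im[130:340,190:410],None,fx=1.8,fy=1.8))
    for n in("dishes_mid","dish_recess"):print(c,n,[(round(d["score"],2),tow(c,d["at"]).round(3)) for d in robot.spot_point(c,n)])
save(np.hstack(ims),"g8")
E
```

```text
[ 0.522  -0.3861  0.1141] 0.05983344541329113
scene dishes_mid []
scene dish_recess [(0.63, array([ 0.52 , -0.385,  0.003]))]
side dishes_mid [(0.57, array([ 0.517, -0.384,  0.132]))]
side dish_recess [(0.97, array([ 0.521, -0.389,  0.007]))]
```

View pics/g8.png

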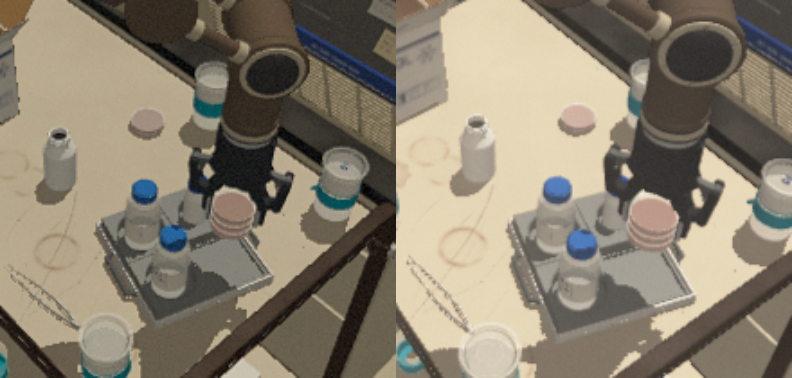

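The dishes are held level above the recess; the network puts the stack at (0.517, -0.384). I'll lower them, nudging slightly outward, and then open only partly so the fingers miss the neighbouring blocks.

Request:
drive_tool:
  steps:
    - {"twist":[0,0,0],"slide":[0,0.3,3],"fingers":0}
    - {"twist":[0,0,0],"slide":[0,0.3,5.5],"fingers":0}
    - {"twist":[0,0,0],"slide":[0,0.3,7.5],"fingers":0}
    - {"twist":[0,0,0],"slide":[0,0.3,9],"fingers":0}
    - {"twist":[0,0,0],"slide":[0,0.3,9.7],"fingers":0}
    - {"twist":[0,0,0],"slide":[0,0.3,9.9],"fingers":0}
    - {"twist":[0,0,0],"slide":[0,0.3,9.9],"fingers":0}
    - {"twist":[0,0,0],"slide":[0,0.3,9.9],"fingers":0}

```text
time: 31.4
ee_pos: [0.5237, -0.3895, 0.0162]
ee_rot: [[0.883, 0.47, 0.001], [0.47, -0.883, -0.001], [0.001, 0.001, -1.0]]
contact_force: [-0.2, -0.1, -0.4]
finger_gap: 0.06
finger_force: 65.0
```

Request:
drive_tool:
  steps:
    - {"twist":[0,0,0],"slide":[0,0,0],"fingers":0.83}
    - {"twist":[0,0,0],"slide":[0,0,0],"fingers":0.83}
    - {"twist":[0,0,0],"slide":[0,0,0],"fingers":0.83}
    - {"twist":[0,0,0],"slide":[0,0,0],"fingers":0.83}
    - {"twist":[0,0,0],"slide":[0,0,-1],"fingers":0.83}
    - {"twist":[0,0,0],"slide":[0,0,-4],"fingers":0.83}
    - {"twist":[0,0,0],"slide":[0,0,-9],"fingers":0.83}
    - {"twist":[0,0,0],"slide":[0,0,-14],"fingers":0.83}

```text
time: 32.4
ee_pos: [0.523, -0.389, 0.157]
ee_rot: [[0.883, 0.469, -0.0], [0.469, -0.883, 0.0], [-0.0, -0.0, -1.0]]
contact_force: [1.3, -0.8, -0.8]
finger_gap: 0.0708
finger_force: 0.0
```

Request:
drive_tool:
  steps:
    - {"twist":[0,0,0],"slide":[0,0,-4],"fingers":1}
    - {"twist":[0,0,0],"slide":[3,-4,-8],"fingers":1}
    - {"twist":[0,0,0],"slide":[6,-8,-8],"fingers":1}
    - {"twist":[0,0,0],"slide":[9,-12,-8],"fingers":1}
    - {"twist":[0,0,0],"slide":[12,-16,-8],"fingers":1}
    - {"twist":[0,0,0],"slide":[12,-16,-8],"fingers":1}
    - {"twist":[0,0,0],"slide":[12,-16,-8],"fingers":1}
    - {"twist":[0,0,0],"slide":[12,-16,-8],"fingers":1}

```text
time: 33.4
ee_pos: [0.5539, -0.1928, 0.2356]
ee_rot: [[0.884, 0.468, 0.0], [0.468, -0.884, -0.001], [0.0, 0.001, -1.0]]
contact_force: [0.9, 0.6, 0.0]
finger_gap: 0.0854
finger_force: 0.0
```

```bash
python3 - <<'E'
from h import *
ims=[]
for c in["scene","side"]:
    im=robot.capture(c);ims.append(cv2.resize(im[130:340,190:410],None,fx=1.8,fy=1.8))
    for n in("bottle_1_mid","slim_bottle_mid","dishes_mid","open_bottle_mid","single_dish_mid"):print(c,n,[(round(d["score"],2),tow(c,d["at"]).round(3)) for d in robot.spot_point(c,n)])
save(np.hstack(ims),"g9")
E
```

```text
scene bottle_1_mid [(0.57, array([ 0.461, -0.271,  0.07 ]))]
scene slim_bottle_mid [(0.71, array([ 0.551, -0.295,  0.05 ]))]
scene dishes_mid [(0.63, array([ 0.517, -0.387,  0.031]))]
scene open_bottle_mid [(0.63, array([ 0.456, -0.093,  0.054])), (0.28, array([ 0.458, -0.269,  0.005]))]
scene single_dish_mid [(0.73, array([ 0.642, -0.088,  0.01 ]))]
side bottle_1_mid [(0.72, array([ 0.46 , -0.27 ,  0.066]))]
side slim_bottle_mid [(0.62, array([ 0.553, -0.301,  0.053]))]
side dishes_mid [(0.59, array([ 0.521, -0.387,  0.031]))]
side open_bottle_mid [(0.89, array([ 0.447, -0.091,  0.055])), (0.45, array([ 0.55 , -0.299,  0.005])), (0.16, array([ 0.523, -0.391,  0.03 ]))]
side single_dish_mid [(0.53, array([ 0.644, -0.088,  0.006]))]
```

View pics/g9.png

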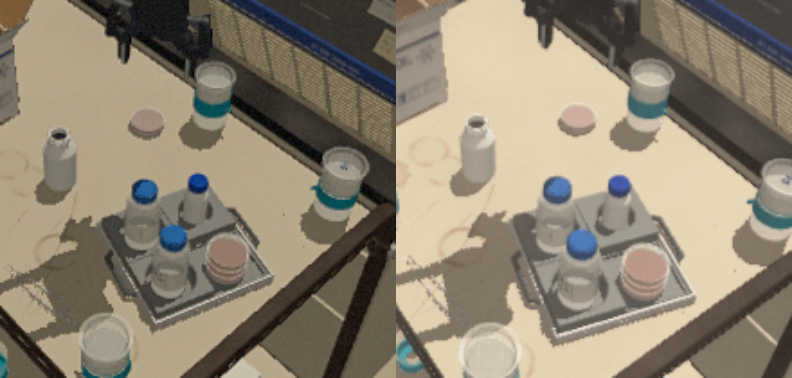

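Both views show all four things upright in their holders: the bottles at about (143,215), (172,260) and (198,200), and the dishes at (227,258). The heights fit, and the open bottle and single dish are where they were, so I'm handing in.

```bash
python3 -c "
from cell import robot
print(robot.hand_in())"
```

```text
the job is handed in; nothing more can be done
None
```

I packed the caddy and handed it in at about 34 s: both tall bottles, the slim bottle and the dish stack stand upright in their holders, and the open bottle and single dish were left where they stood.

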